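# Third hand for a gel cassette: hold it pressed on the core gasket

### The job

Take the gel cassette whose comb is already out (the one without the orange comb in its top) from the grey plate rack and load it into the ivory electrode core: stand it on the core's foot ledge between the two side guides, notched plate towards the green gasket. Press it squarely against the gasket with a steady push of about 9 newtons (5 to 13; never more than 25, the glass would crack) so that a colleague can swing the clamp arms over it, and finish while you are still holding and pressing it there. Leave the cassette that still has its comb standing in the rack and do not disturb the amber bottle.

Things in the scene. Friction and masses are not known exactly. Their poses are not given: they have to be found in the camera images.
- cassette: Gel cassette to load: upright clear plates with blue edges, no comb; 9 mm thick (x), 100 wide (y), 100 high (z), about 0.12 kg. Origin: centre of its underside. Its +x face is the notched plate, only 88 mm high over the middle 80 mm, so grip it across the thickness at mid-width, about 70 to 75 mm above its underside.
- cassette_front (a point): Centre of the notched (+x) face of the cassette to load, 50 mm above its underside; axes as the cassette's.
- cassette_comb: The other gel cassette, alike (9 x 100 x 100 mm, same axes and origin) but with an orange ten-tooth comb in its top that stands 10 mm above it; it stays in the rack.
- plate_rack: Grey plastic plate rack, fixed, 118 (x) x 122 (y) x 30 mm high. Origin: centre of its underside. Floor 6 mm high; seven slots 12 mm wide, 14 mm apart along its x, 24 mm deep, open upward. The two cassettes stand in its first and last slot (42 mm either side of the origin along x), in either order, facing its +x.
- core: Ivory electrode core, fixed, 112 mm wide (y), 92 high. Origin: centre of its underside; gasket side looks along -x, to the robot. Two cheeks (34 to 56 mm either side; contact posts to 111 mm high) leave an open chamber 68 mm wide, floor 26 mm high, from the gasket back to a dam at x = 31 mm (88 mm high): a finger fits down behind the cassette. Green clamp arms, open, reach 105 mm either side.
- ledge (a point): Point on the core's foot ledge (top 12 mm above the bench), mid-width, straight below the front of the gasket at rest (26 mm in front of the core's origin); axes as the core's. The ledge reaches 34 mm out from here along -x. Side guides on it, up to 40 mm high and flared at the top, leave 110 mm for the 100 mm wide cassette.
- gasket_face (a point): Centre of the green gasket's front plane, 50 mm above the bench; moves as the gasket gives; axes as the core's, +x is the direction of the push. The gasket is a U, open at the top, 94 mm wide, its side strips 12 mm wide, 16 to 90 mm high. With the cassette loaded, cassette_front is 12 mm straight above this point.
- gasket_body (a joint): How far the gasket is pressed back (m): 0 at rest, up to 0.008 at its solid stop. It pushes back with 2 N per mm, so 9 N is 4.5 mm, 5 N is 2.5 mm and 13 N is 6.5 mm; keep below the stop, beyond which it is hard.
- amber_bottle: Amber glass reagent bottle with black cap, 54 mm across, 106 mm high, upright, loose bystander. Origin: centre of its underside.
- marker: Black-capped white marker pen, 135 mm long, 17 mm thick, lying loose on the bench. Origin: centre of its underside; bystander.
Mind the look-alikes: they are no part of the job. What is shaped like the cassette but red is not meant.

How it is judged:
By the outcome, as a careful person would: the job done as asked, in the order asked, and still so for the second after the job is handed in, while the arm keeps its last pose, push and grip.
It also fails if it takes over 38 s, if anything falls off the work surface, if the arm or the gripper's body presses on something with over 40 N, if the wrist force passes 120 N, or if a joint passes its speed limit or range.

### The arm

A 7-joint arm with a two-finger parallel gripper is mounted at the origin on a cart in front of the work surface, level with it; the furniture and walls round the work are solid. World frame = base frame: x ahead of the robot, y to its left, z up, the work surface at z = 0. Lengths are in m, angles in rad, forces in N, time in s.
With the tool pointing down it reaches from about 0.4 to 0.85 m from the base axis. Payload 4.5 kg.
Tool frame: the origin (TCP) lies at the very end of the fingers, on their centre line; the grasp point (between the pads) lies behind it (manip.pinch_z is the z of the grasp point in the tool frame, in m); z points along the fingers, y is the line along which they close (so a half turn about z gives the same grasp; the last joint's range is limited). The gripper opens to 88 mm and grips with 3 to 60 N. Pads are 18 mm wide; open, the fingers measure 123 mm over their backs; the gripper's body (75 mm by 187 mm) begins 45 mm behind the grasp point.
Start: joints at [1.226, 0.689, -0.195, 1.565, 0.157, 0.902, -0.215], TCP at [0.231, -0.581, 0.239] pointing down, gripper open.
Joint ranges: [-3.01, 3.01], [-0.46, 2.08], [-1.47, 1.51], [0.13, 2.56], [-1, 4.14], [0.04, 2.09], [-2.66, 2.66]. Speed limits (rad/s): [2.57, 2.57, 3.14, 3.14, 3.14, 3.14, 3.14].

### API

Orientations are given as a rotation vector (axis times angle).
In Python, from station import manip gives the robot as it stands.
- The arm moves only by the tool apply_moves, never from a script. Its argument "motion" is one flat list of numbers, 4 for each row, row after row: the shift along the world's x, y, z in units of 60 mm (1.0 is 60 mm), then the turn about the world's z in units of 8 degrees (1.0 is 8 degrees). A call has 1 to 12 rows; each row shifts and turns the commanded pose from where the row before left it; what a row does not reach is not made up. A row lasts 1/8 s, in which the tool goes at most 62.5 mm and 10.7 degrees, less where a joint would pass 70% of its speed; a pose out of reach is approached as far as the arm can. A call is refused whole if a number of a shift passes 1 or a number of a turn 1, either way. A call with a gripper value outside its range is refused whole. "fingers" is the opening in per cent of the stroke, from 0 (shut) to 100 (fully open), set as the call begins (left out, the last holds). The fingers move at their own pace and stop on an object; the grip force is fixed at half the most. Time passes only in rows, so rows that do not move let the fingers close. It gives the time, the measured TCP pose, the force, the opening and the grip force at its end, in the units of the state.
- manip.sense(): the state, without advancing time (a new reading comes with each control period).
- manip.grab_frame(name): name is "scene" or "top" or "wrist"; returns the picture (400x640x3 uint8, red, green, blue); there is no depth.
- manip.camera_info(name): a dict with "fx", "fy", "cx", "cy" (pixels), "k1" (the pictures are not rectified: a ray, as slopes to the right and down, at radius r is drawn at 1 + k1 r^2 times it, then the intrinsics apply), "extrinsics" (4x4, takes a point from world to camera coordinates); the wrist camera has in their place "tool_from_camera" (4x4, takes a point from camera to tool coordinates, whose origin is the TCP and whose axes are the flange's). Camera axes: x right, y down, z forward; pixel columns grow to the right and rows downward; lengths in m; the calibration is good to about 2 mm. A picture is of the moment at which its call begins: read the wrist's pose just before it. camera_info takes no time and is no camera call.
- manip.finish_job(): hands the job in; it is judged then, once.
The state is a dict: "t": time; "joint_positions": joint angles; "qvel": joint speeds; "joint_torque": joint torques, N m; "tcp_pos": TCP position; "eef_rot": TCP orientation; "force": force on the tool from outside, world axes, zero at the start; "torque": the same for the moment, N m; "opening": finger opening in m; "finger_force": force on a finger pad.
Only numpy, scipy, OpenCV 4.12 (cv2) and the standard library are available. Lean on these libraries where they do the work, as an engineer would, in place of code of your own. Each camera call takes 0.05 s, during which the arm holds its last target. There are 200 camera calls.

## Working session

There is one attempt and no reset: what is moved stays moved. The work goes in short steps, Python scripts to look and compute and a tool call to move; the robot and the scene stay as the last step left them, time stands still between calls to the robot, and variables do not carry over. Pictures are saved under pics/ and viewed, at most 10 in all, crops included, and the job is handed in when it is done.

Besides the shell and the picture viewer there is one more tool, called after "Request:" as name(argument=value, ...) on one line, values as JSON. apply_moves: Moves the arm, as the interface text tells. Its arguments: {"type":"object","properties":{"motion":{"type":"array","items":{"type":"number"}},"fingers":{"type":"number"}},"required":["motion"]}

```bash
mkdir -p pics; ls; cat > h.py <<'E'
import numpy as np, cv2
from station import manip
from scipy.spatial.transform import Rotation as R
def cam(name,s=None):
    c=manip.camera_info(name)
    if "extrinsics" in c: T=np.linalg.inv(np.array(c["extrinsics"]))
    else:
        W=np.eye(4); W[:3,:3]=R.from_rotvec(s["eef_rot"]).as_matrix(); W[:3,3]=s["tcp_pos"]
        T=W@np.array(c["tool_from_camera"])
    return c,T
def ray(c,T,u,v):
    d=np.array([(u-c["cx"])/c["fx"],(v-c["cy"])/c["fy"]]); p=d.copy()
    for _ in range(20): p=d/(1+c["k1"]*(p@p))
    r=T[:3,:3]@np.array([p[0],p[1],1]); return T[:3,3],r
def onz(c,T,u,v,z):
    o,r=ray(c,T,u,v); return o+r*(z-o[2])/r[2]
def proj(c,T,P):
    q=np.linalg.inv(T)@np.append(P,1); x=q[:2]/q[2]; x=x*(1+c["k1"]*(x@x))
    return np.array([c["fx"]*x[0]+c["cx"],c["fy"]*x[1]+c["cy"]])
def save(name,fn):
    s=manip.sense(); im=manip.grab_frame(name); cv2.imwrite("pics/"+fn,im[:,:,::-1]); return s,im
E
python3 - <<'E'
from h import *
for n in("scene","top","wrist"):
    s,im=save(n,n+"0.png"); c,T=cam(n,s); print(n,{k:c[k] for k in("fx","fy","cx","cy","k1")}); print(T.round(3))
print(s, manip.pinch_z)
E
```

```text
pics
scene {'fx': 516.1759846453418, 'fy': 516.1759846453418, 'cx': 327.61335259047127, 'cy': 201.41439253324083, 'k1': 0.02623072715059247}
[[-0.668 -0.508  0.543 -0.073]
 [-0.744  0.444 -0.5    0.359]
 [ 0.013 -0.738 -0.675  0.846]
 [ 0.     0.     0.     1.   ]]
top {'fx': 420.2535838696214, 'fy': 420.2535838696214, 'cx': 321.50246743278325, 'cy': 201.74754208605538, 'k1': -0.039073599986754796}
[[ 0.005 -0.997  0.071  0.505]
 [-1.    -0.005 -0.004 -0.223]
 [ 0.005 -0.071 -0.997  1.142]
 [ 0.     0.     0.     1.   ]]
wrist {'fx': 328.0446533702897, 'fy': 328.0446533702897, 'cx': 322.24642672648235, 'cy': 194.85124429058743, 'k1': -0.0032248897593193837}
[[ 0.37  -0.89  -0.268  0.3  ]
 [-0.929 -0.355 -0.105 -0.554]
 [-0.001  0.287 -0.958  0.385]
 [ 0.     0.     0.     1.   ]]
{'t': 0.1, 'joint_positions': array([ 1.2257988 ,  0.68986881, -0.19450962,  1.56620995,  0.15730437,
        0.9025311 , -0.21508263]), 'qvel': array([-0.00023005, -0.00209419,  0.00065061, -0.00235443, -0.00099641,
        0.00083593, -0.00051556]), 'joint_torque': array([-3.03134169e-03, -5.28502393e+01, -1.27170090e+00, -1.53838581e+01,
       -5.26220282e-02,  2.00189905e-03,  5.41189195e-05]), 'tcp_pos': array([ 0.23087172, -0.58019289,  0.23801754]), 'eef_rot': array([-3.08384967e+00, -5.91298262e-01,  6.87855546e-04]), 'force': array([-0.10073083,  0.50545115,  0.3539244 ]), 'torque': array([-0.00553595,  0.04944285, -0.00965118]), 'finger_force': 0.0, 'opening': 0.0879943474728572} -0.0187
```

View pics/top0.png

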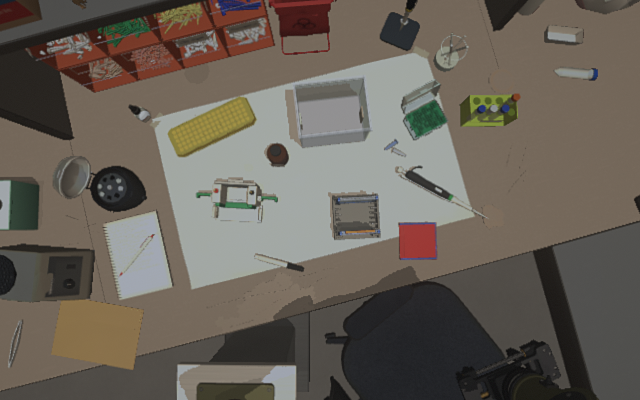

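View pics/scene0.png

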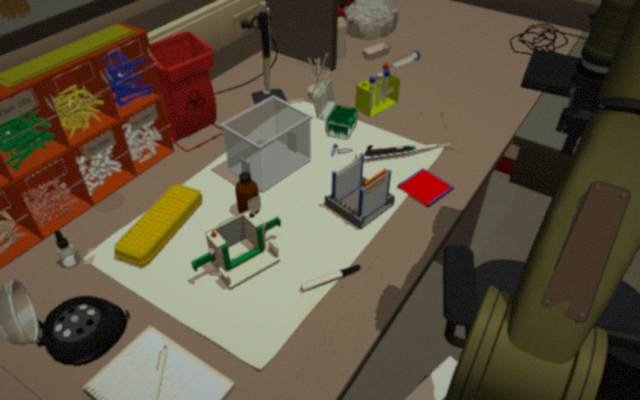

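```bash
python3 - <<'E'
import cv2,numpy as np
a=cv2.imread("pics/top0.png"); b=cv2.imread("pics/scene0.png")
A=cv2.resize(a[165:255,190:395],None,fx=3.9,fy=3.9,interpolation=cv2.INTER_CUBIC)
B=cv2.resize(b[150:230,310:410],None,fx=2.9,fy=2.9,interpolation=cv2.INTER_CUBIC)
C=cv2.resize(b[205:285,185:290],None,fx=2.9,fy=2.9,interpolation=cv2.INTER_CUBIC)
o=np.zeros((351+235,800,3),np.uint8); o[:351,:A.shape[1]]=A[:351]; o[351:351+232,:290]=B; o[351:351+232,300:300+C.shape[1]]=C
cv2.imwrite("pics/z0.png",o)
E
```

```text
(no output)
```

View pics/z0.png

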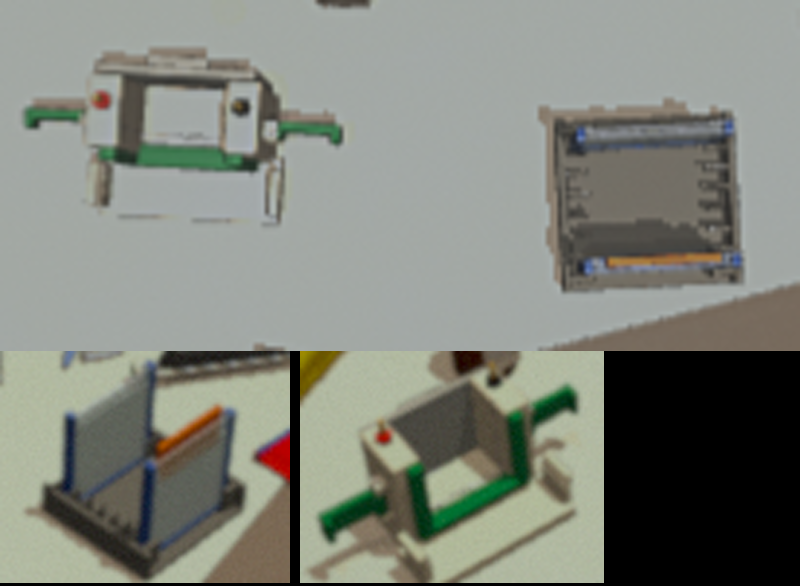

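```bash
python3 - <<'E'
from h import *
s=manip.sense(); c,T=cam("top")
f=lambda x,y,z: onz(c,T,190+(x+.5)/3.9-.5,165+(y+.5)/3.9-.5,z).round(4)
print("cas L/R",f(582,137,.106),f(728,128,.106)); print("comb",f(590,268,.106),f(735,260,.106))
print("ledge front",f(118,215,.012),f(275,222,.012))
print("dam top back",f(103,64,.09),f(255,72,.09))
print("rack corners",[f(*p,.03) for p in((558,115),(735,112),(742,285),(563,290))])
print(R.from_rotvec(s["eef_rot"]).as_matrix().round(3))
im=cv2.imread("pics/top0.png"); h=cv2.cvtColor(im,cv2.COLOR_BGR2HSV)
for nm,lo,hi,z in(("blue",(105,90,60),(130,255,255),.106),("green",(55,80,40),(90,255,255),.09),("bottle",(0,60,10),(18,255,110),.1)):
    m=cv2.inRange(h,lo,hi); m[:140]=0;m[250:]=0;m[:,:190]=0;m[:,395:]=0
    n,l,st,ce=cv2.connectedComponentsWithStats(m)
    for i in range(1,n):
        if st[i,4]>4: print(nm,st[i],ce[i].round(1),onz(c,T,*ce[i],z).round(4))
E
```

```text
cas L/R [ 0.5843 -0.2708  0.106 ] [ 0.5905 -0.3635  0.106 ]
comb [ 0.5015 -0.276   0.106 ] [ 0.5069 -0.3676  0.106 ]
ledge front [0.5358 0.0448 0.012 ] [ 0.5316 -0.0637  0.012 ]
dam top back [0.6312 0.0382 0.09  ] [ 0.6265 -0.0604  0.09  ]
rack corners [array([ 0.605 , -0.2579,  0.03  ]), array([ 0.6077, -0.3786,  0.03  ]), array([ 0.4902, -0.3828,  0.03  ]), array([ 0.4863, -0.2616,  0.03  ])]
[[ 0.929  0.37  -0.001]
 [ 0.37  -0.929  0.001]
 [-0.    -0.001 -1.   ]]
blue [376 196   2   3   5] [376.4 196.8] [ 0.5921 -0.3637  0.106 ]
blue [338 198   2   3   6] [338.5 199. ] [ 0.5861 -0.2699  0.106 ]
blue [378 230   2   3   5] [378.4 231.2] [ 0.5071 -0.3683  0.106 ]
blue [339 232   3   3   7] [340.3 233. ] [ 0.5023 -0.2744  0.106 ]
green [197 193  13   4  33] [202.4 194.1] [0.5981 0.0719 0.09  ]
green [262 197  15   5  38] [270. 198.] [ 0.5891 -0.0986  0.09  ]
green [216 203   6   3  14] [217.9 204.1] [0.5729 0.032  0.09  ]
green [225 202  30   7 127] [238.  205.1] [ 0.5706 -0.0185  0.09  ]
bottle [267 144  21  20 237] [277.5 154.8] [ 0.6968 -0.117   0.1   ]
bottle [354 230   7   1   7] [357. 230.] [ 0.5099 -0.3161  0.1   ]
```

Request:
apply_moves(motion=[0.66,0.487,0,0.99,0.66,0.487,0,0.99,0.66,0.487,0,0.99,0.66,0.487,0,0.99,0.66,0.487,0,0.99,0.66,0.487,0,0.99,0.66,0.487,0,0.99,0.66,0.487,0,0.99,0.66,0.487,0,0.99,0,0,0,0,0,0,0,0], fingers=100)

```text
t: 1.52
tcp_pos: [0.5867, -0.3185, 0.2382]
eef_rot: [-2.164, -2.277, 0.003]
force: [-1.1, 0.3, -0.1]
opening: 0.0881
finger_force: 0.0
```

```bash
python3 - <<'E'
from h import *
s,im=save("wrist","w1.png"); print(s["t"],s["tcp_pos"],s["joint_positions"].round(2),s["force"]);print(R.from_rotvec(s["eef_rot"]).as_matrix().round(3))
E
```

```text
1.525 [ 0.58670024 -0.31845075  0.23817474] [ 0.68  0.78 -0.5   1.41  0.4   1.05  0.15] [-1.0820794   0.30816265 -0.05424527]
[[-0.051  0.999 -0.002]
 [ 0.999  0.051 -0.001]
 [-0.001 -0.002 -1.   ]]
```

View pics/w1.png

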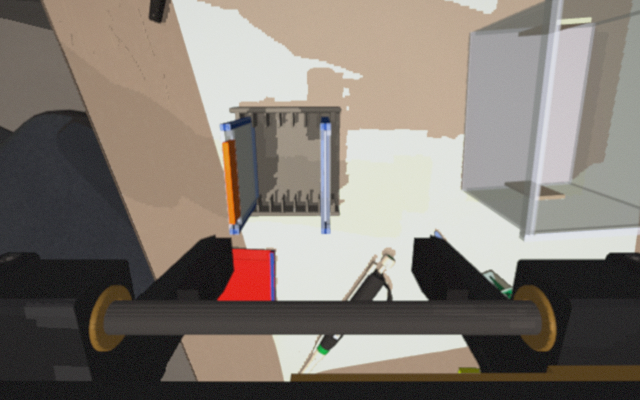

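```bash
python3 - <<'E'
from h import *
s=manip.sense(); c,T=cam("wrist",s); im=cv2.imread("pics/w1.png")
h=cv2.cvtColor(im,cv2.COLOR_BGR2HSV); m=cv2.inRange(h,(105,100,60),(130,255,255)); m[240:]=0
n,l,st,ce=cv2.connectedComponentsWithStats(m)
for i in range(1,n):
    if st[i,4]>10: print(st[i],ce[i].round(1),onz(c,T,*ce[i],.106).round(4))
print("TCP axis at .106 px",proj(c,T,[*s["tcp_pos"][:2],.106]))
crop=im[105:245,215:345]; cv2.imwrite("pics/z1.png",cv2.resize(crop,None,fx=4.2,fy=4.2,interpolation=cv2.INTER_CUBIC))
E
```

```text
[321 117   8  13  71] [324.4 122.8] [ 0.5855 -0.2672  0.106 ]
[230 118  21  11  99] [240.3 122.1] [ 0.5155 -0.2701  0.106 ]
[222 124   7   7  35] [225.  126.7] [ 0.5026 -0.2745  0.106 ]
[249 204   7  10  12] [252.2 208.7] [ 0.5245 -0.346   0.106 ]
[231 229   7   5  24] [234.2 231.2] [ 0.5077 -0.3688  0.106 ]
[324 228   3   6  14] [325.  230.5] [ 0.591  -0.3639  0.106 ]
TCP axis at .106 px [322.12602709 183.27440635]
```

View pics/z1.png

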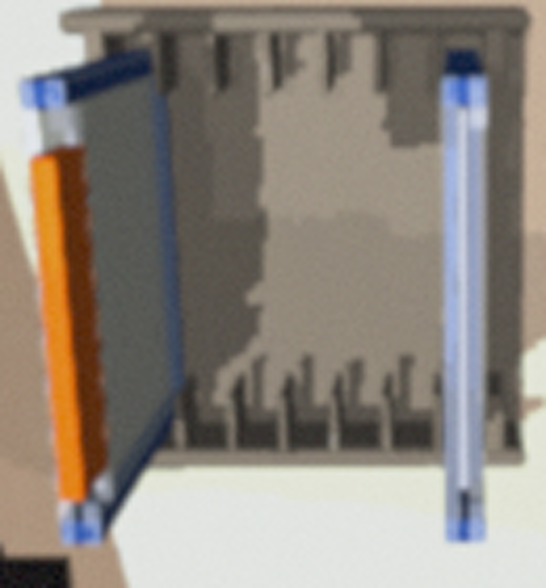

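Request:
apply_moves(motion=[0.03,0.025,-0.5,0,0,0,-0.5,0,0,0,-0.5,0,0,0,-0.5,0,0,0,-0.5,0,0,0,-0.24,0,0,0,-0.24,0,0,0,0,0], fingers=80)

```text
t: 2.58
tcp_pos: [0.5887, -0.3165, 0.0594]
eef_rot: [-2.163, -2.277, 0.001]
force: [0.3, -0.6, -0.3]
opening: 0.0704
finger_force: 0.0
```

Request:
apply_moves(motion=[0,0,0,0,0,0,0,0,0,0,0,0,0,0,0,0,0,0,0,0,0,0,0,0], fingers=0)

```text
t: 3.32
tcp_pos: [0.5894, -0.3162, 0.0599]
eef_rot: [2.163, 2.279, 0.0]
force: [-0.3, -0.6, 0.1]
opening: 0.0124
finger_force: 0.0
```

Request:
apply_moves(motion=[0,0,0,0,0,0,0,0,0,0,0,0,0,0,0,0])

```text
t: 3.82
tcp_pos: [0.5893, -0.3162, 0.0599]
eef_rot: [-2.163, -2.279, -0.0]
force: [0.4, 0.7, -0.7]
opening: 0.0089
finger_force: 30.0
```

Request:
apply_moves(motion=[0,0,0.1,0,0,0,0.2,0,0,0,0.3,0,0,0,0.4,0,0,0,0.4,0,0,0,0.4,0,0,0,0.3,0,0,0,0.2,0,0,0,0,0,0,0,0,0])

```text
t: 5.08
tcp_pos: [0.5887, -0.3161, 0.1971]
eef_rot: [-2.162, -2.278, 0.001]
force: [-0.7, 0.1, -1.3]
opening: 0.0088
finger_force: 30.0
```

```bash
python3 - <<'E'
from h import *
s,im=save("wrist","w2.png"); print(s["t"],s["tcp_pos"],s["opening"],s["force"]); save("scene","s2.png")
E
```

```text
5.075 [ 0.58873944 -0.31611421  0.19709021] 0.008754727827798707 [-0.65680289  0.11010832 -1.25174959]
```

View pics/w2.png

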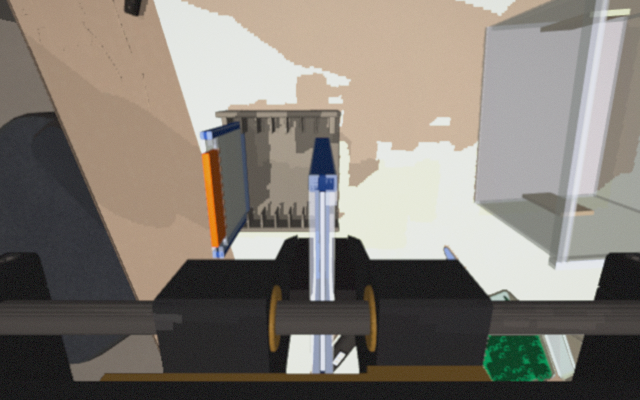

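Request:
apply_moves(motion=[-0.25,0.3,0,-0.115,-0.25,0.6,0,-0.115,-0.25,0.6,0,-0.115,-0.25,0.6,0,-0.115,-0.25,0.6,0,-0.115,-0.25,0.6,0,-0.115,0,0.3,0,0,0,0,0,0,0,0,0,0,0,0,0,0])

```text
t: 6.42
tcp_pos: [0.4997, -0.1019, 0.1977]
eef_rot: [2.272, 2.168, -0.001]
force: [-0.1, -0.1, -1.5]
opening: 0.0089
finger_force: 30.0
```

```bash
python3 - <<'E'
from h import *
s,im=save("wrist","w3.png"); print(s["t"],s["tcp_pos"],s["opening"],s["force"],s["eef_rot"])
print(R.from_rotvec(s["eef_rot"]).as_matrix().round(3))
E
```

```text
6.425 [ 0.49965904 -0.10186812  0.19770052] 0.008899054902578073 [-0.1029834  -0.11237735 -1.48543332] [ 2.27245132e+00  2.16844165e+00 -5.98890362e-04]
[[ 0.047  0.999  0.   ]
 [ 0.999 -0.047 -0.001]
 [-0.001  0.    -1.   ]]
```

View pics/w3.png

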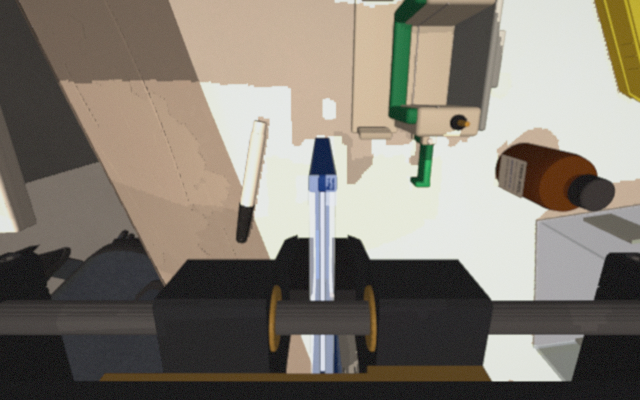

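Request:
apply_moves(motion=[0,0.4,0,0,0,0.6,0,0,0,0.4,0,0,0,0,0,0,0,0,0,0,0,0,0,0])

```text
t: 7.22
tcp_pos: [0.4993, -0.018, 0.1978]
eef_rot: [2.273, 2.168, -0.001]
force: [0.4, 0.8, -1.3]
opening: 0.0086
finger_force: 30.0
```

```bash
python3 - <<'E'
from h import *
s,im=save("wrist","w4.png"); print(s["t"],s["tcp_pos"],s["eef_rot"])
a=im[:270,290:,::-1]; cv2.imwrite("pics/z4.png",cv2.resize(a,None,fx=2.2,fy=2.2,interpolation=cv2.INTER_CUBIC))
E
```

```text
7.225 [ 0.49932666 -0.01801553  0.19780423] [ 2.27251368e+00  2.16839121e+00 -1.31383358e-03]
```

View pics/z4.png

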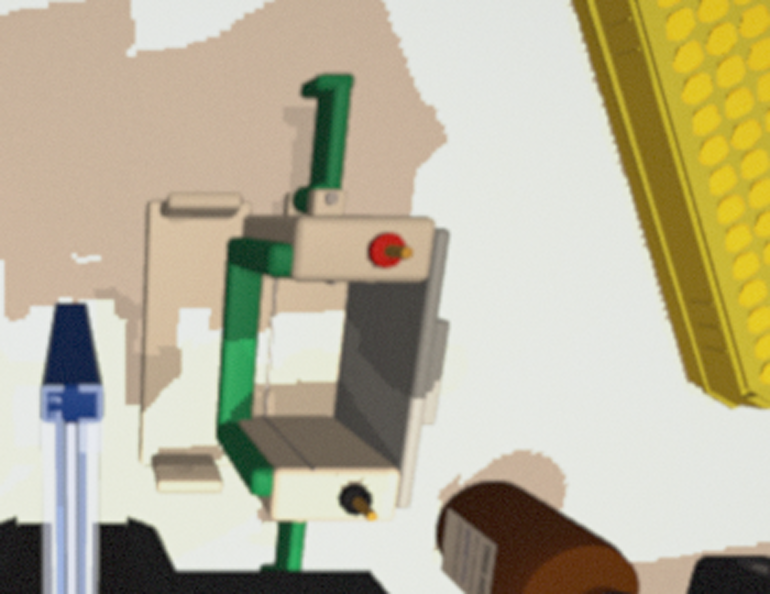

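```bash
python3 - <<'E'
from h import *
s=manip.sense(); c,T=cam("wrist",s)
f=lambda p,z: onz(c,T,290+(p[0]+.5)/2.2-.5,(p[1]+.5)/2.2-.5,z)
def show(n,a,b,z,cx):
    A,B=f(a,z),f(b,z); d=A-B; yaw=np.arctan2(-d[0],d[1]); m=(A+B)/2
    o=m[:2]-cx*np.array([np.cos(yaw),np.sin(yaw)]); print(n,A[:2].round(4),B[:2].round(4),"len",np.linalg.norm(d).round(4),"yaw",np.degrees(yaw).round(2),"origin",o.round(4))
show("ledge",(150,202),(143,462),.012,-.06)
show("gasket bot",(229,240),(219,428),.016,-.026)
show("cheek outer front",(297,216),(270,520),.092,-.02)
show("cheek outer back",(434,220),(393,520),.092,.04)
show("cheek inner front",(295,278),(272,467),.092,-.02)
show("guide",(205,208),(188,460),.04,-.045)
for z in(.2437,.2377): print("cas top corner",z,f((42,386),z).round(4),f((102,386),z).round(4))
print("cas bottom",f((54,303),.1437).round(4),f((86,303),.1437).round(4))
print("tcp",s["tcp_pos"])
E
```

```text
ledge [0.5378 0.0582] [ 0.5326 -0.0627] len 0.121 yaw -2.49 origin [ 0.5952 -0.0048]
gasket bot [0.572  0.0406] [ 0.5686 -0.0458] len 0.0865 yaw -2.21 origin [ 0.5963 -0.0036]
cheek outer front [0.5787 0.0509] [ 0.5733 -0.0598] len 0.1108 yaw -2.81 origin [ 0.596  -0.0054]
cheek outer back [0.6248 0.0475] [ 0.62  -0.062] len 0.1095 yaw -2.53 origin [ 0.5825 -0.0055]
cheek inner front [0.5789 0.0304] [ 0.5733 -0.0384] len 0.069 yaw -4.65 origin [ 0.596  -0.0056]
guide [0.557  0.0547] [ 0.5502 -0.0527] len 0.1076 yaw -3.65 origin [ 0.5985 -0.0019]
cas top corner 0.2437 [0.4978 0.032  0.2437] [0.5064 0.0316 0.2437]
cas top corner 0.2377 [0.4975 0.0306 0.2377] [0.5066 0.0302 0.2377]
cas bottom [0.4972 0.0318 0.1437] [0.506  0.0314 0.1437]
tcp [ 0.49933669 -0.01773938  0.19782015]
```

Request:
apply_moves(motion=[0.43,0.115,0,0,0.43,0.115,0,0,0,0,-0.3,0,0,0,-0.5,0,0,0,-0.5,0,0,0,-0.3,0,0,0,-0.2,0,0,0,-0.15,0,0,0,-0.1,0,0,0,-0.08,0,0,0,0,0,0,0,0,0])

```text
t: 8.78
tcp_pos: [0.5512, -0.0024, 0.0704]
eef_rot: [2.27, 2.171, 0.001]
force: [-0.1, 0.9, -1.5]
opening: 0.009
finger_force: 30.0
```

```bash
python3 - <<'E'
from h import *
s,im=save("wrist","w5.png"); print(s["t"],s["tcp_pos"],s["force"],s["torque"])
s,b=save("scene","s5.png")
A=cv2.resize(im[:300,180:480,::-1],None,fx=1.6,fy=1.6); B=cv2.resize(b[190:310,170:300,::-1],(320,295))
o=np.zeros((480,800,3),np.uint8); o[:,:480]=A; o[:295,480:]=B; cv2.imwrite("pics/z5.png",o)
E
```

```text
8.775 [ 0.55119517 -0.00237675  0.07042732] [-0.0553055   0.86261312 -1.49118113] [ 0.03427905 -0.03278882 -0.03070982]
```

View pics/z5.png

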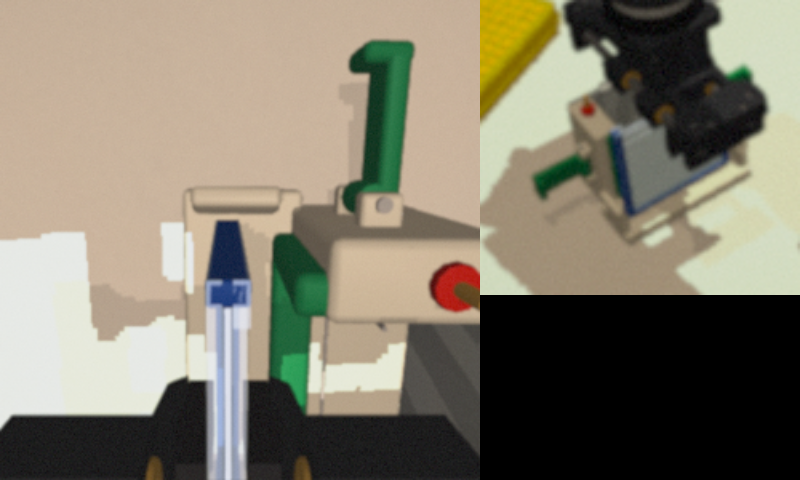

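```bash
python3 - <<'E'
from h import *
s=manip.sense(); c,T=cam("wrist",s); a=np.radians(-2.6); Q=np.array([[np.cos(a),np.sin(a)],[-np.sin(a),np.cos(a)]])
f=lambda x,y,z: (Q@(onz(c,T,180+(x+.5)/1.6-.5,(y+.5)/1.6-.5,z)[:2]-[.596,-.0055])*1000).round(1)
print("core-frame mm")
print("cas bottom L,R",f(216,222,.0165),f(240,222,.0165)); print("cas top",f(206,281,.1165),f(250,281,.1165))
print("gasket bot front +y (-26,47)",f(274,236,.016)); print("gasket top front",f(300,314,.09),"top end outer/inner",f(327,271,.09),f(327,314,.09))
print("ledge corner",f(184,190,.012)); print("guide inner",f(235,212,.04),f(235,212,.03)); print("cheek outer/inner",f(331,240,.092),f(331,321,.092))
E
```

```text
core-frame mm
cas bottom L,R [-49.1  49.8] [-40.   49.9]
cas top [-49.   50.6] [-40.3  50.6]
gasket bot front +y (-26,47) [-26.9  44.5]
gasket top front [-26.3  35.8] top end outer/inner [-20.1  46.9] [-19.5  35.8]
ledge corner [-61.3  61.4]
guide inner [-42.2  56. ] [-42.1  55. ]
cheek outer/inner [-20.   54.9] [-18.8  34.5]
```

Request:
apply_moves(motion=[0,0,-0.03,0,0,0,-0.02,0,0,0,-0.015,0,0,0,-0.01,0,0,0,0,0,0,0,0,0])

```text
t: 9.62
tcp_pos: [0.551, -0.0024, 0.0658]
eef_rot: [2.27, 2.172, 0.0]
force: [-0.5, 0.1, 3.1]
opening: 0.009
finger_force: 30.0
```

Request:
apply_moves(motion=[0.05,-0.002,0.002,0,0.07,-0.003,0,0,0.05,-0.002,0,0,0.03,-0.002,0,0,0,0,0,0,0,0,0,0])

```text
t: 10.38
tcp_pos: [0.5576, -0.0028, 0.0658]
eef_rot: [-2.265, -2.169, 0.013]
force: [-9.7, 1.7, 14.1]
opening: 0.0093
finger_force: 31.1
```

```bash
python3 - <<'E'
from h import *
s,im=save("wrist","w6.png"); print(s["t"],s["tcp_pos"],s["force"],s["torque"]); print(R.from_rotvec(s["eef_rot"]).as_matrix().round(4))
E
```

```text
10.375 [ 0.5576297  -0.00282145  0.06575088] [-9.71321866  1.70670619 14.08429087] [0.25927496 2.64032009 0.02662736]
[[ 0.0434  0.999  -0.0101]
 [ 0.9991 -0.0434 -0.0017]
 [-0.0021 -0.01   -0.9999]]
```

Request:
apply_moves(motion=[-0.05,0.002,0.015,0,0,0,0.015,0,0,0,0,0,0,0,0,0])

```text
t: 10.92
tcp_pos: [0.5604, -0.0029, 0.0675]
eef_rot: [2.27, 2.171, 0.001]
force: [0.2, 0.4, -1.6]
opening: 0.0088
finger_force: 29.9
```

```bash
python3 - <<'E'
from h import *
s,im=save("wrist","w7.png"); c,T=cam("wrist",s)
for fn,im in(("w5",cv2.imread("pics/w5.png")),("now",im[:,:,::-1])):
    h=cv2.cvtColor(np.ascontiguousarray(im),cv2.COLOR_BGR2HSV); m=cv2.inRange(h,(105,130,20),(130,255,255))
    n,l,st,ce=cv2.connectedComponentsWithStats(m[:,280:370]); i=1+np.argmax(st[1:,4]); print(fn,st[i])
    for r in range(st[i,1],st[i,1]+st[i,3],6):
        q=np.where(l[r]==i)[0]+280; print(r,q.min(),q.max(),end="; ")
    print()
print(s["t"],s["tcp_pos"],s["force"],s["torque"])
E
```

```text
w5 [ 31 139  23  52 832]
139 316 327; 145 315 328; 151 314 329; 157 313 330; 163 313 331; 169 312 332; 175 320 324; 181 312 332; 187 312 332; 
now [ 31 139  23  52 710]
139 316 327; 145 315 328; 151 315 329; 157 314 330; 163 313 332; 169 312 332; 175 320 325; 181 319 325; 187 319 325; 
10.925 [ 0.56038093 -0.00292387  0.0674768 ] [ 0.15862724  0.40056618 -1.59355784] [-0.0847196  -0.08058456 -0.00750927]
```

Request:
apply_moves(motion=[0.03,-0.001,0,0,0.03,-0.001,0,0,0,0,-0.015,0,0,0,0,0,0,0,0,0])

```text
t: 11.6
tcp_pos: [0.5633, -0.003, 0.0665]
eef_rot: [-2.27, -2.172, 0.001]
force: [-0.6, -0.6, -0.8]
opening: 0.0091
finger_force: 29.9
```

Request:
apply_moves(motion=[0.02,-0.001,-0.004,0,0.02,-0.001,0,0,0.02,-0.001,0,0,0,0,0,0,0,0,0,0])

```text
t: 12.22
tcp_pos: [0.5658, -0.0032, 0.0663]
eef_rot: [-2.269, -2.171, 0.003]
force: [-5.5, 0.4, 2.1]
opening: 0.0087
finger_force: 30.0
```

Request:
apply_moves(motion=[0,0,0.012,0,0,0,0,0,0,0,0,0,0,0,0,0])

```text
t: 12.72
tcp_pos: [0.5659, -0.0032, 0.0666]
eef_rot: [-2.269, -2.171, 0.003]
force: [-4.9, 0.6, -3.5]
opening: 0.0088
finger_force: 29.9
```

```bash
python3 - <<'E'
from h import *
for i in range(3):
    s,im=save("wrist",f"w8{i}.png"); print(s["t"],s["tcp_pos"],s["force"],s["torque"])
c,T=cam("wrist",s)
# gasket front lower edge +y side: first green pixel per row right of cassette
for fn in("w5","w7","w80"):
    im=cv2.imread(f"pics/{fn}.png"); h=cv2.cvtColor(im,cv2.COLOR_BGR2HSV); m=cv2.inRange(h,(55,80,30),(90,255,255))
    print(fn,[(r,np.where(m[r,320:400])[0][[0,-1]]+320) for r in range(150,255,12) if m[r,320:400].any()])
E
```

```text
12.725 [ 0.56585056 -0.0032177   0.06655281] [-4.92670105  0.55185358 -3.47502846] [ 0.05843213  1.01620649 -0.19799871]
12.775 [ 0.56584795 -0.00322378  0.06655052] [-5.1956225   0.30554239 -2.87509541] [-0.00296134  0.9327999  -0.06491868]
12.825 [ 0.56583774 -0.00324287  0.06656795] [-5.73612106  0.84001316 -3.29638709] [ 0.02967877  0.95371442 -0.07739948]
w5 [(150, array([352, 366])), (162, array([351, 376])), (174, array([350, 383])), (186, array([350, 384])), (198, array([350, 373])), (210, array([349, 373])), (222, array([349, 372])), (234, array([349, 371])), (246, array([363, 371]))]
w7 [(150, array([337, 349])), (162, array([336, 355])), (174, array([338, 361])), (186, array([338, 362])), (198, array([338, 361])), (210, array([336, 358])), (222, array([336, 357])), (234, array([335, 357]))]
w80 [(150, array([333, 339])), (162, array([335, 343])), (174, array([338, 347])), (186, array([339, 348])), (198, array([338, 347])), (210, array([336, 354])), (222, array([336, 354])), (234, array([335, 353]))]
```

Request:
apply_moves(motion=[0,0,-0.014,0,0,0,0,0,0.015,-0.001,0,0,0.015,-0.001,0,0,0.015,0,0,0,0,0,0,0,0,0,0,0,0,0,0,0])

```text
t: 13.88
tcp_pos: [0.5675, -0.0033, 0.0662]
eef_rot: [-2.268, -2.17, 0.006]
force: [-8.1, 0.5, 3.5]
opening: 0.0088
finger_force: 30.0
```

```bash
python3 - <<'E'
from h import *
F=[]
for i in range(6):
    s,im=save("wrist",f"w9{i}.png"); F.append(np.r_[s["tcp_pos"],s["force"],s["torque"]])
print(s["t"],np.mean(F,0).round(4)); print(R.from_rotvec(s["eef_rot"]).as_matrix().round(4))
s,b=save("scene","s9.png")
A=cv2.resize(im[80:300,240:440,::-1],None,fx=2.2,fy=2.2); B=cv2.resize(b[200:300,180:290,::-1],(352,320),interpolation=cv2.INTER_CUBIC)
o=np.zeros((484,800,3),np.uint8); o[:,:440]=A; o[:320,440:792]=B; cv2.imwrite("pics/z9.png",o)
E
```

```text
14.125 [ 5.6750e-01 -3.3000e-03  6.6200e-02 -8.2192e+00  3.3910e-01  3.8712e+00
  7.8900e-02  1.5921e+00 -1.1180e-01]
[[ 4.40e-02  9.99e-01 -4.40e-03]
 [ 9.99e-01 -4.40e-02 -8.00e-04]
 [-1.00e-03 -4.40e-03 -1.00e+00]]
```

View pics/z9.png

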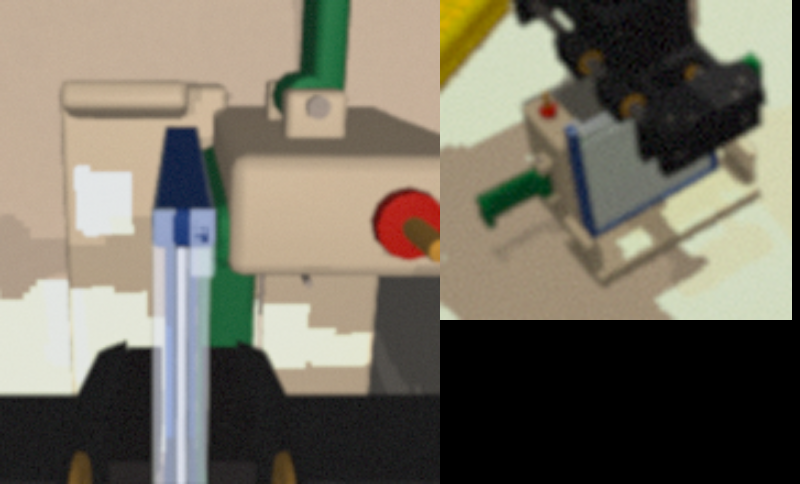

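Request:
apply_moves(motion=[0.007,0,0,0,0,0,0,0,0,0,0,0,0,0,0,0,0,0,0,0,0,0,0,0,0,0,0,0,0,0,0,0])

```text
t: 15.22
tcp_pos: [0.5677, -0.0034, 0.0662]
eef_rot: [-2.268, -2.17, 0.006]
force: [-8.4, 0.9, 4.3]
opening: 0.009
finger_force: 30.0
```

Steady at about 8.5–9 N, and the cassette is standing on the ledge between the guides.

```bash
python3 -c "
from station import manip
print(manip.finish_job())"
```

```text
the job is handed in; nothing more can be done
None
```

The job is handed in with the comb-free cassette on the core's ledge between the guides, held against the gasket at about 8.5 N (wrist reading). The combed cassette and the amber bottle were not touched. On the way in the cassette caught briefly on the ledge (wrist force peaked near 17 N), so I backed it off, lifted it and re-approached, and it came free with no change of seat in the grip.

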